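# Set the pour-over stand to its height band and clamp it

## Task

Get the pour-over coffee stand ready for a tall mug: lift the scoop up and off the hook above the dripper and stand it bowl-down in the glass tumbler, without tipping the glass or knocking the other things about. Then take the knob of the stand's open cam lever and raise the dripper carriage with it until the top edge of the collar is level with the dark band round the post; holding it there (it slides down if let go), swing the lever fully closed. Finish still holding the knob, so that nothing can drop before the clamp has been checked: do not let go at the end.

Things in the scene. Friction and masses are not known exactly. Their poses are not given: they have to be found in the camera images.
- stand: Pour-over stand, fixed. Origin: on the worktop under the axis of its post; z up. Wooden base 20 mm thick, own x -60..56, y -58..148 mm. Steel post 18 mm thick, top 305 mm high. From its top a hook bar (7 mm thick, axis 300 mm high) runs level along own +y to y = 79 mm, then turns up; tip at y = 92 mm, 314 mm high. Wall cabinets behind: fronts at world x 0.62 (handles 0.58), from z 0.49 up.
- carriage: Carriage sliding straight up and down the post (140 mm travel, 0.41 kg with lever): collar 42 mm wide, 36 mm high; white dripper cone on its +y side (104 mm wide, axis at y = 90 mm, rim 45 mm above the origin). Origin: post axis, mid height of collar, 105 mm high at the start (lower stop); axes as the stand's. Lever open, it slides down unless held; 4 to 6 N lift it.
- collar_top (a point): Centre (on the post axis) of the top edge of the carriage's collar, 18 mm above the origin of the carriage. Moves with the carriage.
- mark (a point): The height mark: centre (on the post axis) of the dark band round the post, 8 mm high, 20 mm diameter; the collar passes over it freely. At the start 47 to 107 mm above collar_top, which is to be brought level with its middle.
- lever (a joint): Cam lever about its upright pin: 0 = fully closed at its stop, pointing to the stand's -x; grows as it opens, counter-clockwise from above; 1.57 = pointing to the stand's -y. Starts 1.0 to 1.35, stays where left. Below about 0.6 the cam bites on the post and closing takes some 5 to 12 N at the knob; past 0.1 it is over centre, stays shut and locks the carriage.
- lever_pivot (a point): Point on the lever's hinge axis at mid height of the collar: 20.4 mm from the post axis towards the stand's -y. Moves with the carriage.
- lever_knob (a point): Centre of the grip on the upright round knob at the lever's end (black, 16 mm diameter, stands 32 mm above the flat lever): on the knob's axis, 70 mm from the hinge axis, 22 mm above the carriage origin; knob top 15 mm higher, flat lever's top 17 mm lower. Gripping and lifting it lifts the carriage.
- scoop: Coffee scoop, 144 mm long, 0.09 kg, hanging upright on the hook. Origin: underside centre of its bowl (29 mm wide); z up the handle. On top an upright oval eye in its x-z plane, 40 mm wide, 47 mm high, of 7 mm wire; hook bar through it along its y (the stand's y). Comes off by lifting it about 18 mm (25 at most: then the eye's foot meets the bar), then moving along the stand's +y past the tip.
- scoop_eye (a point): Centre of the scoop's eye, 119.5 mm above the scoop's origin, 13 mm below the hook bar's axis: grip here from above, fingers closing along the scoop's x on the eye's two upright sides (40 mm over all, straight for 21 mm).
- tumbler: Loose glass tumbler standing on the wooden chopping board, which is 18 mm thick. Round, 80 mm outer diameter at the rim, 91 mm high, inside 60 mm wide at the rim and about 45 mm at the floor; inner floor 11 mm above its underside. Origin: centre of its underside.
- mug_tea: Bystander: blue mug, 82x117x94 mm, on the worktop in front of the stand. Origin: centre of its underside. To be left alone.
- milk_jug: Bystander: small white jug, 67x103x85 mm, right of the stand. Origin: centre of its underside. To be left alone.
- egg_timer: Bystander: white egg timer, 66 mm diameter, 43 mm high, behind the board. Origin: centre of its underside. To be left alone.
- lemon: Bystander: lemon, 78x55x56 mm, on the board. Origin: its underside. To be left alone.

How it is judged:
On the way, in this order (a step that is already met when the one before it is completed fails the run):
1. the scoop has been lifted up and off the hook and stands bowl-down in the glass tumbler, let go (horizontal distance between scoop and tumbler below 0.03 m and z of scoop in the frame of tumbler below 0.03 m and contact force between the fingers and scoop below 0.1 N), for 0.2 s.
2. the carriage is held by the lever knob with the collar's top edge level with the band (within 6 mm), the lever still open (distance between collar_top and mark below 0.006 m and contact force between the fingers and carriage above 1 N and value of joint lever above 0.7 rad and distance between the grasp point and lever_knob below 0.04 m), for 0.2 s.
At the end, for the whole second after the job is handed in: Lever below 0.1 rad; collar top level with the band within 6 mm; fingers still hold the lever knob (over 2 N, TCP within 40 mm of its grip point); scoop in the upright tumbler (bowl bottom within 30 mm of its axis, less than 30 mm above its underside), untouched by the arm (value of joint lever below 0.1 rad and distance between collar_top and mark below 0.006 m and contact force between the fingers and carriage above 2 N and distance between the grasp point and lever_knob below 0.04 m and horizontal distance between scoop and tumbler below 0.03 m and z of scoop in the frame of tumbler below 0.03 m and angle between tumbler's own z axis and vertical below 0.1 rad and contact force between the arm and scoop below 0.1 N); the arm keeps its last pose, push and grip.
It fails at once if the lever is clamped while the collar is away from the band (more than 12 mm) (value of joint lever below 0.3 rad and distance between collar_top and mark above 0.012 m).
It fails at once if the scoop is dropped on the worktop, board or stand base (height (world z) of scoop below 0.06 m and horizontal distance between scoop and tumbler above 0.06 m).
It fails at once if the tumbler is tipped or pushed about (tilt 0.35 rad, 40 mm) (angle between tumbler's own z axis and vertical above 0.35 rad or distance of tumbler from where it was at the start of the episode above 0.04 m).
It fails at once if a bystander (mug, jug, egg timer, lemon) is knocked more than 30 mm (distance of any of mug_tea, milk_jug, egg_timer, lemon from where it was at the start of the episode above 0.03 m).
It also fails if it takes over 64 s, if anything falls off the work surface, if the arm or the gripper's body presses on something with over 40 N, if the wrist force passes 120 N, or if a joint passes its speed limit or range.

## Robot

A 6-joint arm with a two-finger parallel gripper is mounted at the origin on a cart in front of the work surface, level with it; the furniture and walls round the work are solid. World frame = base frame: x ahead of the robot, y to its left, z up, the work surface at z = 0. Lengths are in m, angles in rad, forces in N, time in s.
With the tool pointing down it reaches from about 0.375 to 0.975 m from the base axis. Payload 3.8 kg.
Tool frame: the origin (TCP) lies between the finger pads, 19 mm behind the fingertips; this is the grasp point; z points along the fingers, y is the line along which they close (so a half turn about z gives the same grasp; the last joint's range is limited). The gripper opens to 85 mm and grips with 20 to 120 N. Pads are 22 mm wide; open, the fingers measure 114 mm over their backs; the gripper's body (76 mm by 85 mm) begins 54 mm behind the grasp point. The pads swing forward as they close: fully open they stand 13 mm farther back than shut.
Start: joints at [1.303, 0.264, 1.604, -0, 1.274, -0.037], TCP at [0.154, 0.657, 0.25] pointing down, gripper open.
Joint ranges: [-2.63, 2.63], [-0.94, 2.18], [0.31, 2.57], [-1.31, 4.45], [0, 2.66], [-2.55, 2.55]. Speed limits (rad/s): [2.57, 2.57, 3.14, 3.14, 3.14, 3.14].

## Interface

Orientations are given as a rotation vector (axis times angle).
In Python, from workcell import read_state, read_camera, calibration, finish_job gives the robot as it stands.
- The arm moves only by the tool step_arm, never from a script. Its argument "commands" is a list of rows, each an object of numbers: "fingers": the gripper's target within -1 to 1 (shut at 1, half-way at 0, fully open at -1); "dx", "dy", "dz": the shift along the tool's x, y, z in m; "roll": the turn about the tool's z in degrees. In form: [{"fingers": .., "dx": .., "dy": .., "dz": .., "roll": ..}, ...]. A call has 1 to 8 rows; each row is the pose to reach, as a shift and turn from the pose commanded when the call began, along the tool's axes at that moment; what a row does not reach only later rows make up. A row lasts 1/8 s, in which the tool goes at most 62.5 mm and 10.7 degrees, less where a joint would pass 70% of its speed; a pose out of reach is approached as far as the arm can. A call with a gripper value outside its range is refused whole. The fingers move at their own pace and stop on an object; "squeeze" is the grip in N (left out, the last holds). Time passes only in rows, so rows that repeat a pose let the fingers close. It gives the time, the measured TCP pose, the force, the opening and the grip force at its end, in the units of the state.
- read_state(): the state, without advancing time (a new reading comes with each control period).
- read_camera(name): name is "side" or "top" or "wrist"; returns (picture, depth): 420x560x3 uint8, blue, green, red; 420x560 float32, m along the optical axis (not along the pixel's ray), 0 where there is no reading.
- calibration(name): a dict with "intrinsics" (3x3 intrinsics, pixels), "world_to_cam" (4x4, takes a point from world to camera coordinates). Camera axes: x right, y up, looking along -z (the intrinsics and any distortion apply to the point x, -y, -z); pixel columns grow to the right and rows downward; lengths in m; the calibration is good to about 2 mm. A picture is of the moment at which its call begins: read the wrist's pose just before it. calibration takes no time and is no camera call; for the wrist camera it gives the pose at the moment of the call.
- finish_job(): hands the job in; it is judged then, once.
The state is a dict: "time": time; "q": joint angles; "joint_vel": joint speeds; "joint_torque": joint torques, N m; "tool_pos": TCP position; "tcp_rot": TCP orientation; "wrist_force": force on the tool from outside, world axes, zero at the start; "torque": the same for the moment, N m; "width": opening from 0.0 (shut) to 1.0 (fully open); "grip_force": force on a finger pad.
Only numpy, scipy, OpenCV 4.12 (cv2) and the standard library are available. Lean on these libraries where they do the work, as an engineer would, in place of code of your own. Each camera call takes 0.05 s, during which the arm holds its last target. There are 200 camera calls.

## Working session

There is one attempt and no reset: what is moved stays moved. The work goes in short steps, Python scripts to look and compute and a tool call to move; the robot and the scene stay as the last step left them, time stands still between calls to the robot, and variables do not carry over. Pictures are saved under pics/ and viewed, at most 10 in all, crops included, and the job is handed in when it is done.

Besides the shell and the picture viewer there is one more tool, called after ">>>" by a JSON object that holds its "op" and its "data", one argument or row to a line. step_arm: Moves the arm, as the interface text tells. Its arguments: {"type":"object","properties":{"commands":{"type":"array","items":{"type":"object","properties":{"fingers":{"type":"number"},"dx":{"type":"number"},"dy":{"type":"number"},"dz":{"type":"number"},"roll":{"type":"number"}}}},"squeeze":{"type":"number"}},"required":["commands"]}

```bash
mkdir -p pics
cat > h.py <<'E'
import numpy as np, cv2
from workcell import *
def cloud(name):
    c=calibration(name); K=np.array(c["intrinsics"]); T=np.linalg.inv(np.array(c["world_to_cam"]))
    im,d=read_camera(name)
    v,u=np.mgrid[:420,:560]
    x=(u-K[0,2])/K[0,0]*d; y=(v-K[1,2])/K[1,1]*d
    P=np.stack([x,-y,-d,np.ones_like(d)],-1)@T.T
    P=P[...,:3]; P[d==0]=np.nan
    return im,d,P
E
python3 - <<'E'
from h import *
s=read_state(); print({k:np.round(v,3).tolist() for k,v in s.items()})
for n in("side","top"):
    im,d,P=cloud(n); np.savez("%s0.npz"%n,im=im,P=P); cv2.imwrite("pics/%s0.png"%n,im)
    c=calibration(n); print(n,np.round(c["intrinsics"],1).tolist(),np.round(np.linalg.inv(c["world_to_cam"]),3).tolist())
E
```

```text
{'time': 0.0, 'q': [1.303, 0.265, 1.605, 0.0, 1.274, -0.037], 'joint_vel': [0.0, -0.001, -0.0, -0.0, 0.001, 0.001], 'joint_torque': [-0.0, -51.51, -36.732, 0.0, 0.013, -0.0], 'tool_pos': [0.154, 0.656, 0.249], 'tcp_rot': [-0.362, -3.12, 0.004], 'wrist_force': [0.604, -0.137, -0.591], 'torque': [0.042, -0.018, -0.001], 'grip_force': 0.0, 'width': 0.999}
side [[407.8, 0.0, 282.9], [0.0, 407.8, 208.3], [0.0, 0.0, 1.0]] [[-0.999, -0.03, 0.016, 0.55], [0.03, -0.608, 0.794, 0.927], [-0.014, 0.794, 0.608, 0.907], [0.0, 0.0, 0.0, 1.0]]
top [[388.1, 0.0, 279.2], [0.0, 388.1, 207.2], [0.0, 0.0, 1.0]] [[0.011, 0.996, -0.088, 0.391], [-1.0, 0.011, 0.0, -0.021], [0.001, 0.088, 0.996, 1.377], [0.0, 0.0, 0.0, 1.0]]
```

View pics/side0.png

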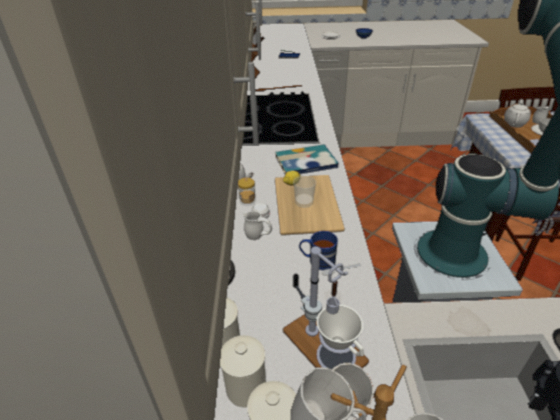

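View pics/top0.png

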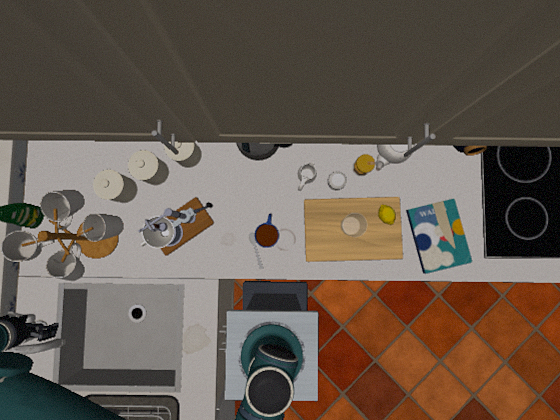

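The side view shows the stand's post (315,285), hook going right to the scoop at about (335,272), the tumbler at (305,190) and the mug (322,245). In the top view the stand is at (175,225), with the knob likely at (209,206), the tumbler at (352,225), the mug at (266,235) and the lemon at (388,214).

Run:
```python
from h import *
a=np.load("side0.npz");b=np.load("top0.npz")
A=cv2.resize(a["im"][240:370,270:370],None,fx=4.4,fy=4.4,interpolation=cv2.INTER_CUBIC)
B=cv2.resize(b["im"][190:260,130:220],None,fx=3.9,fy=3.9,interpolation=cv2.INTER_CUBIC)
C=np.zeros((600,800,3),np.uint8);C[:A.shape[0],:A.shape[1]]=A;C[:B.shape[0],445:445+B.shape[1]]=B[:,:355]
cv2.imwrite("pics/crop0.png",C)
P=b["P"]
for u,v in [(209,206),(200,211),(190,212),(183,214),(175,217),(165,222),(158,226),(150,226),(352,225),(345,225),(362,225),(266,235),(205,225),(388,214)]: print((u,v),np.round(P[v,u],3))
# high points near stand from both
for n,Q in(("side",a["P"]),("top",P)):
    Q=Q.reshape(-1,3)
    m=(Q[:,0]>.25)&(Q[:,0]<.56)&(Q[:,1]>.05)&(Q[:,1]<.45)&(Q[:,2]>.25)&(Q[:,2]<.33)
    q=Q[m]; print(n,m.sum()); print(np.round(q[np.argsort(q[:,1])][::max(1,len(q)//18)],3))
    m=(Q[:,0]>.25)&(Q[:,0]<.56)&(Q[:,1]<-.1)&(Q[:,1]>-.4)&(Q[:,2]>.09)&(Q[:,2]<.13)
    q=Q[m]; 
    if len(q): print("tumbler rim",len(q),q.min(0),q.max(0))
```

```text
(209, 206) [0.502 0.203 0.14 ]
(200, 211) [0.495 0.257 0.015]
(190, 212) [0.483 0.266 0.127]
(183, 214) [0.474 0.279 0.167]
(175, 217) [0.461 0.291 0.212]
(165, 222) [0.451 0.352 0.106]
(158, 226) [0.433 0.334 0.235]
(150, 226) [0.43  0.334 0.305]
(352, 225) [ 0.451 -0.276  0.024]
(345, 225) [ 0.451 -0.251  0.032]
(362, 225) [ 0.451 -0.305  0.054]
(266, 235) [0.413 0.022 0.052]
(205, 225) [0.446 0.237 0.021]
(388, 214) [ 0.488 -0.388  0.074]
side 465
[[0.468 0.28  0.303]
 [0.475 0.289 0.304]
 [0.479 0.293 0.274]
 [0.477 0.295 0.279]
 [0.48  0.297 0.302]
 [0.475 0.297 0.269]
 [0.468 0.298 0.273]
 [0.471 0.299 0.298]
 [0.462 0.305 0.304]
 [0.45  0.32  0.3  ]
 [0.422 0.333 0.294]
 [0.44  0.336 0.301]
 [0.437 0.34  0.308]
 [0.433 0.344 0.271]
 [0.436 0.346 0.257]
 [0.439 0.348 0.266]
 [0.446 0.352 0.27 ]
 [0.449 0.354 0.282]
 [0.423 0.362 0.301]]
tumbler rim 200 [ 0.41231597 -0.31076611  0.09004232] [ 0.49034577 -0.22235938  0.111172  ]
top 225
[[0.47  0.276 0.301]
 [0.465 0.278 0.281]
 [0.461 0.281 0.303]
 [0.475 0.283 0.305]
 [0.467 0.286 0.303]
 [0.464 0.29  0.301]
 [0.472 0.295 0.303]
 [0.461 0.304 0.301]
 [0.453 0.314 0.302]
 [0.441 0.325 0.3  ]
 [0.444 0.328 0.3  ]
 [0.425 0.332 0.305]
 [0.426 0.334 0.27 ]
 [0.427 0.336 0.307]
 [0.438 0.339 0.309]
 [0.429 0.344 0.259]
 [0.447 0.346 0.298]
 [0.447 0.35  0.301]
 [0.421 0.358 0.309]]
tumbler rim 93 [ 0.41183973 -0.30960625  0.09007788] [ 0.48755816 -0.23084296  0.11455484]
```

View pics/crop0.png

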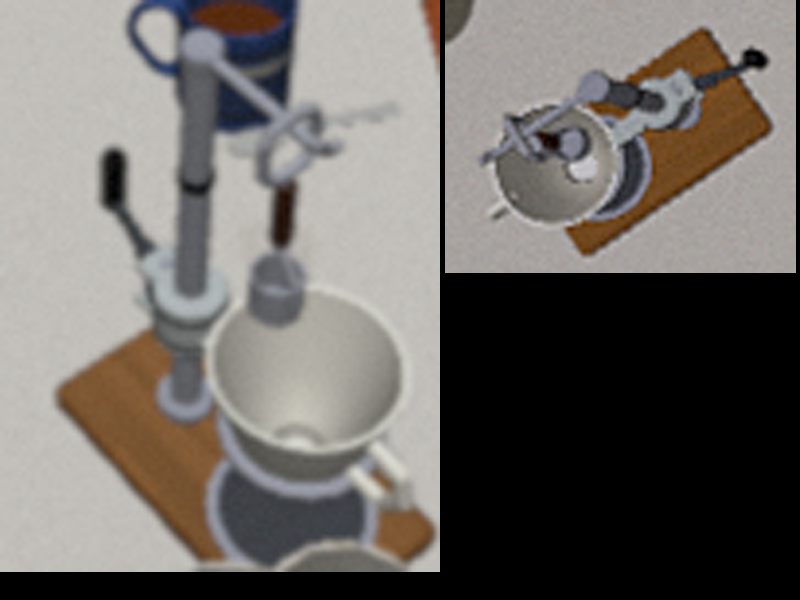

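The crop shows the dark band at crop (197,183), which is full-frame (315,282). The eye is at crop (290,145), its plane roughly square to the bar, and the black knob is at left (113,180).

```bash
cat >> h.py <<'E'
from scipy.spatial.transform import Rotation as R
def go(p,yaw=None):
    """shift in tool axes to world TCP p; yaw=world angle of the closing line (rad)"""
    s=read_state(); r=R.from_rotvec(s["tcp_rot"]).as_matrix()
    d=r.T@(np.array(p)-s["tool_pos"]); roll=0
    if yaw is not None:
        t=r.T@np.array([np.cos(yaw),np.sin(yaw),0]); a=np.degrees(np.arctan2(-t[0],t[1])); roll=[(a+90)%180-90]; roll=roll[0]
    print("pos",np.round(s["tool_pos"],4),"closing yaw",round(np.degrees(np.arctan2(r[1,1],r[0,1])),1),"q6",round(s["q"][5],2))
    print("dx,dy,dz",np.round(d,4),"roll",round(roll,1),"alt",round(roll-180*np.sign(roll),1))
E
python3 - <<'E'
from h import *
a=np.load("side0.npz");b=np.load("top0.npz")
Q=a["P"];im=a["im"].astype(int)
dpx=np.hypot(Q[...,0]-.474,Q[...,1]-.289)
m=(dpx<.025)&(Q[...,2]>.16)&(Q[...,2]<.295)
def circ(q,r):
    from scipy.optimize import least_squares
    return least_squares(lambda c:np.hypot(q[:,0]-c[0],q[:,1]-c[1])-r,q[:,:2].mean(0)+[0,-.005],loss='soft_l1',f_scale=.002).x
post=circ(Q[m],.009); print("post",post,m.sum())
for v in range(270,305):
    w=np.where(m[v])[0]
    if len(w): print(v,im[v,w].sum(1).min(),np.round(np.nanmean(Q[v,w,2]),4),end=" | ")
print()
S=np.concatenate([Q.reshape(-1,3),b["P"].reshape(-1,3)])
t=S[(abs(S[:,2]-.305)<.015)&(S[:,0]>.37)&(S[:,1]<.4)&(S[:,1]>.25)]
for n,P in(("side",Q),("top",b["P"])):
    S=P.reshape(-1,3); e=S[(S[:,2]>.255)&(S[:,2]<.32)&(S[:,0]>.39)&(S[:,1]<.42)&(np.hypot(S[:,0]-.472,S[:,1]-.287)>.04)]
    for y in np.radians([30,32,34,36,38]):
        X=np.array([np.cos(y),np.sin(y)]);Y=np.array([-X[1],X[0]]);f=e[:,:2]-post
        low=e[:,2]<.285; fy=f[low]@Y; fx=f@X; bar=abs(fx)<.007
        print(n,round(np.degrees(y)),"bar x med",np.round(np.median(fx[bar]),4),"eye y med/std",np.round([np.median(fy),fy.std()],4),"x range",np.round(np.percentile(fx,[2,98]),4),"ymax",(f@Y).max())
k=(b["im"].sum(2)<110)&(b["P"][...,2]>.1)&(abs(b["P"][...,0]-.5)<.05)&(abs(b["P"][...,1]-.2)<.05); print("knob top",np.median(b["P"][k],0),k.sum())
k=(a["im"].sum(2)<110)&(Q[...,2]>.1)&(abs(Q[...,0]-.5)<.05)&(abs(Q[...,1]-.2)<.05); print("knob side",np.median(Q[k],0),Q[k].max(0),k.sum())
go([.434,.342,.40],np.radians(34))
E
```

```text
post [0.47051141 0.28914014] 324
270 274 0.2488 | 271 277 0.2455 | 272 283 0.2417 | 273 279 0.2385 | 274 282 0.236 | 275 282 0.2334 | 276 278 0.2303 | 277 264 0.2263 | 278 268 0.2218 | 279 242 0.2192 | 280 199 0.2163 | 281 165 0.2133 | 282 86 0.212 | 283 83 0.208 | 284 179 0.2044 | 285 267 0.2008 | 286 279 0.1966 | 287 269 0.1939 | 288 275 0.1898 | 289 275 0.1862 | 290 273 0.1833 | 291 279 0.1792 | 292 277 0.1776 | 293 278 0.1737 | 294 283 0.1708 | 295 274 0.1663 | 296 271 0.1636 | 297 290 0.1611 | 
side 30 bar x med -0.0031 eye y med/std [0.0657 0.6484] x range [-0.8066  0.0136] ymax 0.0946940657172632
side 32 bar x med -0.0015 eye y med/std [0.066  0.6381] x range [-0.8672  0.0159] ymax 0.09490608641158467
side 34 bar x med 0.0008 eye y med/std [0.0659 0.627 ] x range [-0.9267  0.0181] ymax 0.09503734359257372
side 36 bar x med 0.0027 eye y med/std [0.0658 0.6151] x range [-0.985   0.0203] ymax 0.09510551399014629
side 38 bar x med 0.0039 eye y med/std [0.0655 0.6025] x range [-1.0422  0.0226] ymax 0.09505781296880322
top 30 bar x med -0.004 eye y med/std [0.0602 0.0024] x range [-0.0266  0.0083] ymax 0.09264182674376863
top 32 bar x med -0.004 eye y med/std [0.0605 0.0023] x range [-0.0245  0.0104] ymax 0.09292789774304294
top 34 bar x med -0.0034 eye y med/std [0.0608 0.0022] x range [-0.0223  0.0125] ymax 0.09310075041336269
top 36 bar x med -0.0013 eye y med/std [0.061  0.0022] x range [-0.0202  0.0146] ymax 0.09316017416037498
top 38 bar x med 0.0007 eye y med/std [0.0613 0.0023] x range [-0.018   0.0166] ymax 0.09310609658539756
knob top [0.50528996 0.20348024 0.13969154] 19
knob side [0.5088597  0.21434147 0.13142503] [0.51153751 0.21698432 0.14344272] 36
pos [0.1543 0.6565 0.2488] closing yaw 76.8 q6 -0.04
dx,dy,dz [-0.3442 -0.2424 -0.1507] roll 42.8 alt -137.2
```

>>> {"op": "step_arm", "data": {
  "commands": [
    {"fingers": -1, "dz": -0.06},
    {"fingers": -1, "dz": -0.12},
    {"fingers": -1, "dz": -0.15, "dy": -0.05},
    {"fingers": -1, "dz": -0.15, "dy": -0.1, "roll": 10},
    {"fingers": -1, "dz": -0.15, "dy": -0.15, "roll": 20},
    {"fingers": -1, "dz": -0.15, "dy": -0.2, "roll": 30},
    {"fingers": -1, "dz": -0.15, "dy": -0.24, "dx": -0.03, "roll": 40},
    {"fingers": -1, "dz": -0.15, "dy": -0.24, "dx": -0.08, "roll": 43}
  ],
  "squeeze": 30
}}

```text
invalid input
```

Run:
```python
from h import *
go([.4347,.342,.40],np.radians(34))
```

```text
pos [0.1543 0.6565 0.2488] closing yaw 76.8 q6 -0.04
dx,dy,dz [-0.3449 -0.2423 -0.1507] roll 42.8 alt -137.2
```

>>> {"op": "step_arm", "data": {
  "commands": [
    {"fingers": -1, "dx": 0, "dy": 0, "dz": -0.06, "roll": 0},
    {"fingers": -1, "dx": 0, "dy": 0, "dz": -0.12, "roll": 0},
    {"fingers": -1, "dx": 0, "dy": -0.05, "dz": -0.15, "roll": 0},
    {"fingers": -1, "dx": 0, "dy": -0.1, "dz": -0.15, "roll": 10},
    {"fingers": -1, "dx": 0, "dy": -0.15, "dz": -0.15, "roll": 20},
    {"fingers": -1, "dx": 0, "dy": -0.2, "dz": -0.15, "roll": 30},
    {"fingers": -1, "dx": -0.03, "dy": -0.24, "dz": -0.15, "roll": 40},
    {"fingers": -1, "dx": -0.08, "dy": -0.24, "dz": -0.15, "roll": 43}
  ],
  "squeeze": 30
}}

```text
time: 1.1
tool_pos: [0.1762, 0.403, 0.4003]
tcp_rot: [-1.479, -2.771, -0.002]
wrist_force: [0.3, 1.2, -0.0]
width: 0.999
grip_force: 0.0
```

Run:
```python
from h import *
go([.4347,.342,.40],np.radians(34))
```

```text
pos [0.1762 0.403  0.4003] closing yaw 33.8 q6 0.51
dx,dy,dz [-0.1945  0.1809  0.0002] roll -0.2 alt 179.8
```

>>> {"op": "step_arm", "data": {
  "commands": [
    {"fingers": -1, "dx": -0.04, "dy": 0.04, "dz": 0, "roll": 0},
    {"fingers": -1, "dx": -0.08, "dy": 0.075, "dz": 0, "roll": 0},
    {"fingers": -1, "dx": -0.12, "dy": 0.11, "dz": 0, "roll": 0},
    {"fingers": -1, "dx": -0.16, "dy": 0.15, "dz": 0, "roll": 0},
    {"fingers": -1, "dx": -0.194, "dy": 0.18, "dz": 0, "roll": 0},
    {"fingers": -1, "dx": -0.194, "dy": 0.18, "dz": 0, "roll": 0}
  ]
}}

```text
time: 1.85
tool_pos: [0.4372, 0.3426, 0.3984]
tcp_rot: [-1.485, -2.768, 0.004]
wrist_force: [-0.8, 0.3, -1.0]
width: 1.0
grip_force: 0.0
```

Run:
```python
from h import *
im,d,P=cloud("wrist"); np.savez("w1.npz",im=im,P=P); cv2.imwrite("pics/w1.png",im)
go([.4347,.342,.287],np.radians(34))
S=P.reshape(-1,3); post=np.array([.4705,.2891])
X=np.array([np.cos(np.radians(34)),np.sin(np.radians(34))]);Y=np.array([-X[1],X[0]])
e=S[(S[:,2]>.255)&(S[:,2]<.34)&(np.hypot(S[:,0]-.445,S[:,1]-.33)<.08)]
f=np.c_[(e[:,:2]-post)@X,(e[:,:2]-post)@Y,e[:,2]]
print(len(f))
for lo in np.arange(-.02,.1,.01):
    g=f[(f[:,1]>=lo)&(f[:,1]<lo+.01)]
    if len(g): print("y %.3f"%lo,len(g),"x",np.round(np.percentile(g[:,0],[1,50,99]),4),"z",np.round(np.percentile(g[:,2],[5,95]),3))
g=f[(f[:,1]>.04)&(f[:,1]<.085)&(abs(f[:,0])>.008)]; print("eye",np.polyfit(g[:,0],g[:,1],1),np.percentile(g[:,0],[1,99]))
```

```text
pos [0.4356 0.3432 0.3988] closing yaw 33.6 q6 0.04
dx,dy,dz [-0.0005 -0.0011  0.1118] roll -0.4 alt 179.6
3681
y -0.020 3 x [-0.0007 -0.0001  0.0025] z [0.303 0.304]
y -0.010 326 x [-0.011  -0.0007  0.0097] z [0.303 0.306]
y 0.000 796 x [-0.0112  0.0013  0.01  ] z [0.261 0.305]
y 0.010 202 x [-0.006  -0.0006  0.0047] z [0.297 0.304]
y 0.020 151 x [-0.0044 -0.0011  0.0021] z [0.3   0.304]
y 0.030 152 x [-0.0049 -0.0016  0.0016] z [0.301 0.304]
y 0.040 170 x [-0.0049 -0.0015  0.0016] z [0.301 0.304]
y 0.050 151 x [-0.0052 -0.002   0.0011] z [0.301 0.304]
y 0.060 1286 x [-0.0212 -0.0012  0.0167] z [0.27 0.31]
y 0.070 176 x [-0.0056 -0.0024  0.0006] z [0.301 0.304]
y 0.080 160 x [-0.006  -0.0025  0.0007] z [0.302 0.311]
y 0.090 108 x [-0.006  -0.0026  0.0002] z [0.31  0.314]
eye [0.02967504 0.06591494] [-0.02134291  0.01721853]
```

View pics/w1.png

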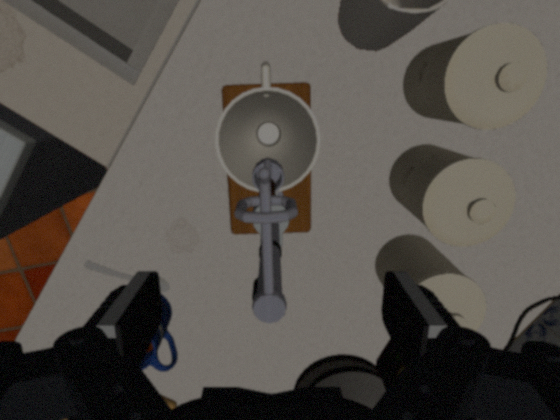

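The wrist view shows the eye seen edge-on at (267,210), with the bar running vertically from (268,305) to (265,170). Nothing stands under the fingers.

>>> {"op": "step_arm", "data": {
  "commands": [
    {"fingers": -1, "dx": 0.0, "dy": -0.002, "dz": 0.03, "roll": -1.9},
    {"fingers": -1, "dx": 0.0, "dy": -0.002, "dz": 0.05, "roll": -1.9},
    {"fingers": -1, "dx": 0.0, "dy": -0.002, "dz": 0.05, "roll": -1.9}
  ]
}}

```text
time: 2.28
tool_pos: [0.4313, 0.3426, 0.3476]
tcp_rot: [-1.432, -2.794, 0.006]
wrist_force: [-1.8, 0.1, -0.0]
width: 1.0
grip_force: 0.0
```

Run:
```python
from h import *
go([.432,.3426,.287],np.radians(35.5))
```

```text
pos [0.4313 0.3426 0.3476] closing yaw 35.7 q6 0.0
dx,dy,dz [-0.0004  0.0008  0.0606] roll 0.2 alt -179.8
```

>>> {"op": "step_arm", "data": {
  "commands": [
    {"fingers": -1, "dx": 0, "dy": 0.0005, "dz": 0.02, "roll": 0},
    {"fingers": -1, "dx": 0, "dy": 0.0005, "dz": 0.04, "roll": 0},
    {"fingers": -1, "dx": 0, "dy": 0.0005, "dz": 0.06, "roll": 0},
    {"fingers": -0.4, "dx": 0, "dy": 0.0005, "dz": 0.06, "roll": 0},
    {"fingers": 0.3, "dx": 0, "dy": 0.0005, "dz": 0.06, "roll": 0},
    {"fingers": 1, "dx": 0, "dy": 0.0005, "dz": 0.06, "roll": 0},
    {"fingers": 1, "dx": 0, "dy": 0.0005, "dz": 0.06, "roll": 0},
    {"fingers": 1, "dx": 0, "dy": 0.0005, "dz": 0.06, "roll": 0}
  ],
  "squeeze": 35
}}

```text
time: 3.28
tool_pos: [0.434, 0.3434, 0.291]
tcp_rot: [1.434, 2.794, 0.002]
wrist_force: [-0.6, -1.1, 3.8]
width: 0.45
grip_force: 35.2
```

>>> {"op": "step_arm", "data": {
  "commands": [
    {"fingers": 1, "dx": 0, "dy": 0, "dz": 0, "roll": 0},
    {"fingers": 1, "dx": 0, "dy": 0, "dz": -0.004, "roll": 0},
    {"fingers": 1, "dx": 0, "dy": 0, "dz": -0.009, "roll": 0},
    {"fingers": 1, "dx": 0, "dy": 0, "dz": -0.015, "roll": 0},
    {"fingers": 1, "dx": 0, "dy": 0, "dz": -0.021, "roll": 0},
    {"fingers": 1, "dx": 0, "dy": 0, "dz": -0.021, "roll": 0}
  ]
}}

```text
time: 4.03
tool_pos: [0.434, 0.3434, 0.3119]
tcp_rot: [1.434, 2.795, 0.002]
wrist_force: [0.0, -0.5, -1.9]
width: 0.452
grip_force: 35.2
```

Run:
```python
from h import *
go([.432,.3426,.287],np.radians(35.5))
im,d,P=cloud("wrist"); cv2.imwrite("pics/w2.png",im)
im2,d,P2=cloud("side"); cv2.imwrite("pics/s2.png",np.hstack([cv2.resize(im,(400,300)),cv2.resize(im2[230:365,270:370],(300,405))[:300]]))
S=np.concatenate([P2.reshape(-1,3)]); 
X=np.array([np.cos(np.radians(35.5)),np.sin(np.radians(35.5))]);Y=np.array([-X[1],X[0]])
f=np.c_[(S[:,:2]-[.4705,.2891])@X,(S[:,:2]-[.4705,.2891])@Y,S[:,2]]
g=f[(abs(f[:,0])<.025)&(f[:,1]>.03)&(f[:,1]<.1)&(f[:,2]>.17)&(f[:,2]<.36)]
for z in np.arange(.17,.36,.01):
    h=g[(g[:,2]>=z)&(g[:,2]<z+.01)]
    if len(h): print(round(z,3),len(h),np.round(np.median(h,0),4))
```

```text
pos [0.434  0.3434 0.3119] closing yaw 35.7 q6 0.0
dx,dy,dz [ 0.0005 -0.0021  0.0249] roll 0.2 alt -179.8
0.18 3 [-0.0039  0.054   0.1894]
0.19 57 [0.0079 0.0659 0.1958]
0.2 66 [0.0072 0.0664 0.2057]
0.21 52 [0.0066 0.0683 0.2142]
0.22 14 [0.0054 0.0744 0.2251]
0.23 11 [0.0054 0.0687 0.2343]
0.24 19 [0.0069 0.0676 0.2464]
0.25 17 [0.0066 0.0677 0.2557]
0.26 19 [0.0071 0.0678 0.2653]
0.27 23 [0.0066 0.0674 0.2753]
0.28 16 [0.0041 0.066  0.2851]
0.29 40 [-0.0108  0.067   0.2967]
0.3 86 [1.00e-04 7.33e-02 3.03e-01]
0.31 46 [-0.0146  0.0733  0.3149]
0.32 76 [-0.0167  0.0667  0.3266]
0.33 38 [-0.0194  0.0681  0.3351]
0.34 37 [-0.0197  0.074   0.3438]
0.35 15 [-0.0145  0.0771  0.3579]
```

View pics/s2.png

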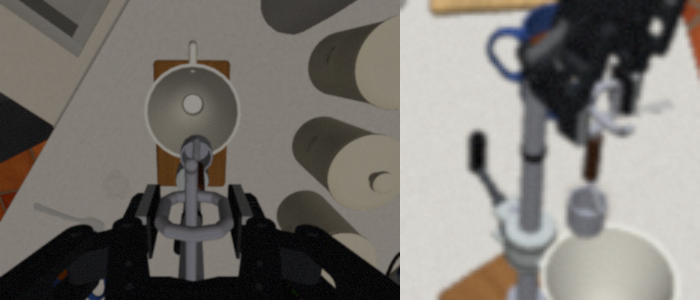

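The left view shows the eye held in the pads with the bar still through it. In the right view the scoop is raised and hangs straight.

>>> {"op": "step_arm", "data": {
  "commands": [
    {"fingers": 1, "dx": 0.01, "dy": 0, "dz": 0, "roll": 0},
    {"fingers": 1, "dx": 0.02, "dy": 0, "dz": 0, "roll": 0},
    {"fingers": 1, "dx": 0.03, "dy": 0, "dz": 0, "roll": 0},
    {"fingers": 1, "dx": 0.04, "dy": 0, "dz": 0, "roll": 0},
    {"fingers": 1, "dx": 0.05, "dy": 0, "dz": 0, "roll": 0},
    {"fingers": 1, "dx": 0.058, "dy": 0, "dz": 0, "roll": 0},
    {"fingers": 1, "dx": 0.058, "dy": 0, "dz": 0, "roll": 0}
  ]
}}

```text
time: 5.0
tool_pos: [0.3994, 0.3908, 0.311]
tcp_rot: [1.433, 2.796, -0.0]
wrist_force: [0.6, 0.3, -0.9]
width: 0.45
grip_force: 35.2
```

>>> {"op": "step_arm", "data": {
  "commands": [
    {"fingers": 1, "dx": 0, "dy": 0, "dz": -0.02, "roll": 0},
    {"fingers": 1, "dx": 0, "dy": 0, "dz": -0.045, "roll": 0},
    {"fingers": 1, "dx": 0, "dy": 0, "dz": -0.07, "roll": 0},
    {"fingers": 1, "dx": 0, "dy": 0, "dz": -0.07, "roll": 0}
  ]
}}

```text
time: 5.5
tool_pos: [0.4012, 0.391, 0.3853]
tcp_rot: [1.434, 2.792, 0.01]
wrist_force: [-0.2, 0.9, -1.0]
width: 0.45
grip_force: 35.3
```

Run:
```python
from h import *
print(read_state()["q"])
go([.40,.15,.38],np.radians(35.5))
go([.451,-.2705,.30],np.radians(35.5))
```

```text
[ 7.28111207e-01 -1.31628884e-02  1.66897357e+00 -1.74169687e-04
  1.47871368e+00  1.06084562e-01]
pos [0.4012 0.391  0.3853] closing yaw 35.6 q6 0.11
dx,dy,dz [-0.1951 -0.1414  0.0042] roll 0.1 alt -179.9
pos [0.4012 0.391  0.3853] closing yaw 35.6 q6 0.11
dx,dy,dz [-0.5666 -0.3455  0.0825] roll 0.1 alt -179.9
```

>>> {"op": "step_arm", "data": {
  "commands": [
    {"fingers": 1, "dx": 0.002, "dy": -0.03, "dz": 0, "roll": 0},
    {"fingers": 1, "dx": 0.0045, "dy": -0.06, "dz": 0, "roll": 0},
    {"fingers": 1, "dx": -0.035, "dy": -0.095, "dz": 0, "roll": 0},
    {"fingers": 1, "dx": -0.079, "dy": -0.132, "dz": 0, "roll": 0},
    {"fingers": 1, "dx": -0.11, "dy": -0.143, "dz": 0, "roll": 0},
    {"fingers": 1, "dx": -0.145, "dy": -0.154, "dz": 0, "roll": 0},
    {"fingers": 1, "dx": -0.18, "dy": -0.166, "dz": 0, "roll": 0},
    {"fingers": 1, "dx": -0.215, "dy": -0.18, "dz": 0, "roll": 0}
  ]
}}

```text
time: 6.5
tool_pos: [0.3788, 0.1092, 0.3804]
tcp_rot: [-1.434, -2.795, 0.001]
wrist_force: [-0.1, 0.1, -1.0]
width: 0.45
grip_force: 35.5
```

Run:
```python
from h import *
go([.451,-.2705,.32],np.radians(35.5))
```

```text
pos [0.3788 0.1092 0.3804] closing yaw 35.7 q6 -0.4
dx,dy,dz [-0.3506 -0.1627  0.0604] roll 0.2 alt -179.8
```

>>> {"op": "step_arm", "data": {
  "commands": [
    {"fingers": 1, "dx": -0.04, "dy": -0.018, "dz": 0, "roll": 0},
    {"fingers": 1, "dx": -0.085, "dy": -0.04, "dz": 0, "roll": 0},
    {"fingers": 1, "dx": -0.13, "dy": -0.06, "dz": 0, "roll": 0},
    {"fingers": 1, "dx": -0.18, "dy": -0.083, "dz": 0.02, "roll": 0},
    {"fingers": 1, "dx": -0.23, "dy": -0.106, "dz": 0.04, "roll": 0},
    {"fingers": 1, "dx": -0.28, "dy": -0.13, "dz": 0.06, "roll": 0},
    {"fingers": 1, "dx": -0.325, "dy": -0.15, "dz": 0.06, "roll": 0},
    {"fingers": 1, "dx": -0.35, "dy": -0.162, "dz": 0.06, "roll": 0}
  ]
}}

```text
time: 7.5
tool_pos: [0.4508, -0.2705, 0.3194]
tcp_rot: [-1.437, -2.791, 0.0]
wrist_force: [0.3, 1.3, -0.2]
width: 0.451
grip_force: 35.5
```

>>> {"op": "step_arm", "data": {
  "commands": [
    {"fingers": 1, "dx": 0, "dy": 0, "dz": 0.02, "roll": 0},
    {"fingers": 1, "dx": 0, "dy": 0, "dz": 0.04, "roll": 0},
    {"fingers": 1, "dx": 0, "dy": 0, "dz": 0.04, "roll": 0}
  ]
}}

```text
time: 7.88
tool_pos: [0.4496, -0.266, 0.2774]
tcp_rot: [-1.43, -2.79, -0.002]
wrist_force: [0.7, -0.3, -1.1]
width: 0.455
grip_force: 35.5
```

Run:
```python
from h import *
go([.451,-.2705,.153],np.radians(35.5))
S=[]
pp=[]
for n in("side","top"):
    im,d,P=cloud(n); pp.append(im); Q=P.reshape(-1,3)
    m=(abs(Q[:,0]-.451)<.06)&(abs(Q[:,1]+.27)<.06)
    r=Q[m&(Q[:,2]>.095)&(Q[:,2]<.113)]; b=Q[m&(Q[:,2]>.135)&(Q[:,2]<.20)]
    print(n,"rim",len(r),np.round(np.percentile(r,[2,98],axis=0),4).tolist() if len(r) else 0)
    for z in np.arange(.13,.25,.015):
        h=b[(b[:,2]>=z)&(b[:,2]<z+.015)]
        if len(h): print(round(z,3),len(h),np.round(h.mean(0),4),np.round(h.min(0),3),np.round(h.max(0),3))
iw,_,_=cloud("wrist")
cv2.imwrite("pics/s3.png",np.hstack([cv2.resize(pp[0][130:250,250:370],(400,400),interpolation=2),cv2.resize(iw,(400,300)).repeat(1,0) if 0 else cv2.copyMakeBorder(cv2.resize(iw,(400,300)),0,100,0,0,0)]))
```

```text
pos [ 0.4496 -0.266   0.2774] closing yaw 35.7 q6 -1.21
dx,dy,dz [-0.0053 -0.0013  0.1244] roll 0.2 alt -179.8
side rim 147 [[0.4132, -0.3076, 0.0955], [0.4894, -0.2265, 0.1094]]
0.145 8 [ 0.4542 -0.2532  0.1574] [ 0.442 -0.256  0.156] [ 0.463 -0.251  0.159]
0.16 47 [ 0.4537 -0.2596  0.1687] [ 0.438 -0.282  0.16 ] [ 0.466 -0.248  0.175]
0.175 28 [ 0.4519 -0.2614  0.1802] [ 0.438 -0.282  0.176] [ 0.466 -0.249  0.19 ]
0.19 6 [ 0.4488 -0.2574  0.1954] [ 0.446 -0.26   0.192] [ 0.453 -0.253  0.2  ]
top rim 31 [[0.4119, -0.2789, 0.0966], [0.4875, -0.2309, 0.1115]]
0.145 15 [ 0.4525 -0.2687  0.1561] [ 0.443 -0.276  0.153] [ 0.462 -0.254  0.159]
0.16 17 [ 0.4515 -0.2646  0.1666] [ 0.439 -0.277  0.16 ] [ 0.464 -0.255  0.174]
0.175 18 [ 0.451  -0.262   0.1813] [ 0.438 -0.275  0.176] [ 0.464 -0.254  0.188]
0.19 7 [ 0.4462 -0.261   0.1954] [ 0.441 -0.264  0.19 ] [ 0.45  -0.257  0.2  ]
```

View pics/s3.png

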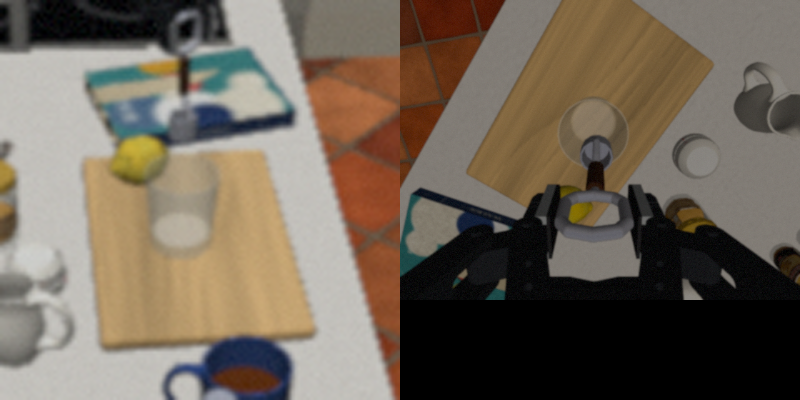

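The left view shows the scoop hanging over the glass at (185,200), and the wrist view shows the bowl over the glass mouth. Bowl and glass agree to within about 4 mm.

>>> {"op": "step_arm", "data": {
  "commands": [
    {"fingers": 1, "dx": 0, "dy": 0, "dz": 0, "roll": 0},
    {"fingers": 1, "dx": 0, "dy": 0, "dz": 0, "roll": 0},
    {"fingers": 1, "dx": 0, "dy": 0, "dz": 0.02, "roll": 0},
    {"fingers": 1, "dx": 0, "dy": 0, "dz": 0.04, "roll": 0},
    {"fingers": 1, "dx": 0, "dy": 0, "dz": 0.06, "roll": 0},
    {"fingers": 1, "dx": 0, "dy": 0, "dz": 0.08, "roll": 0},
    {"fingers": 1, "dx": 0, "dy": 0, "dz": 0.1, "roll": 0},
    {"fingers": 1, "dx": 0, "dy": 0, "dz": 0.11, "roll": 0}
  ]
}}

```text
time: 9.02
tool_pos: [0.4501, -0.2673, 0.1683]
tcp_rot: [-1.433, -2.792, -0.001]
wrist_force: [0.1, -0.0, -1.2]
width: 0.45
grip_force: 35.5
```

>>> {"op": "step_arm", "data": {
  "commands": [
    {"fingers": 1, "dx": 0, "dy": 0, "dz": 0.005, "roll": 0},
    {"fingers": 1, "dx": 0, "dy": 0, "dz": 0.009, "roll": 0},
    {"fingers": 1, "dx": 0, "dy": 0, "dz": 0.009, "roll": 0}
  ]
}}

```text
time: 9.4
tool_pos: [0.4517, -0.2683, 0.1622]
tcp_rot: [1.434, 2.795, -0.0]
wrist_force: [0.4, 0.3, -0.6]
width: 0.452
grip_force: 35.5
```

Run:
```python
from h import *
go([.451,-.2695,.1525],np.radians(35.5)); print(read_state()["wrist_force"])
```

```text
pos [ 0.4517 -0.2683  0.1622] closing yaw 35.7 q6 -1.21
dx,dy,dz [-0.0006 -0.0013  0.0097] roll 0.2 alt -179.8
[ 0.44319455  0.31689525 -0.61258511]
```

>>> {"op": "step_arm", "data": {
  "commands": [
    {"fingers": 1, "dx": 0, "dy": 0, "dz": 0.004, "roll": 0},
    {"fingers": 1, "dx": 0, "dy": 0, "dz": 0.007, "roll": 0},
    {"fingers": 1, "dx": 0, "dy": 0, "dz": 0.008, "roll": 0},
    {"fingers": 1, "dx": 0, "dy": 0, "dz": 0.008, "roll": 0}
  ]
}}

```text
time: 9.9
tool_pos: [0.4514, -0.2681, 0.1539]
tcp_rot: [-1.434, -2.795, -0.0]
wrist_force: [-0.6, 0.6, 0.2]
width: 0.453
grip_force: 35.5
```

Near the floor; release gently and rise.

>>> {"op": "step_arm", "data": {
  "commands": [
    {"fingers": 1, "dx": 0, "dy": 0, "dz": 0.0015, "roll": 0},
    {"fingers": 0, "dx": 0, "dy": 0, "dz": 0.0015, "roll": 0},
    {"fingers": -0.5, "dx": 0, "dy": 0, "dz": 0.0015, "roll": 0},
    {"fingers": -1, "dx": 0, "dy": 0, "dz": 0.0015, "roll": 0},
    {"fingers": -1, "dx": 0, "dy": 0, "dz": 0.0015, "roll": 0},
    {"fingers": -1, "dx": 0, "dy": 0, "dz": -0.03, "roll": 0},
    {"fingers": -1, "dx": 0, "dy": 0, "dz": -0.07, "roll": 0},
    {"fingers": -1, "dx": 0, "dy": 0, "dz": -0.12, "roll": 0}
  ]
}}

```text
time: 10.9
tool_pos: [0.4507, -0.2677, 0.274]
tcp_rot: [-1.433, -2.793, -0.0]
wrist_force: [0.5, -0.0, -0.3]
width: 0.997
grip_force: 0.0
```

>>> {"op": "step_arm", "data": {
  "commands": [
    {"fingers": -1, "dx": 0, "dy": 0, "dz": -0.06, "roll": 0},
    {"fingers": -1, "dx": 0, "dy": 0, "dz": -0.06, "roll": 0}
  ]
}}

```text
time: 11.15
tool_pos: [0.4541, -0.2698, 0.3409]
tcp_rot: [1.429, 2.784, -0.002]
wrist_force: [0.8, 0.2, -0.3]
width: 1.002
grip_force: 0.0
```

Run:
```python
from h import *
s=read_state();print(s["q"][0])
im,d,P=cloud("side");im2,_,P2=cloud("top")
S=P.reshape(-1,3); m=(abs(S[:,0]-.451)<.045)&(abs(S[:,1]+.27)<.045)
for z in np.arange(.11,.2,.015):
    h=S[m&(S[:,2]>=z)&(S[:,2]<z+.015)]
    if len(h): print(round(z,3),len(h),np.round(h.mean(0),4),round(h[:,2].max(),3))
r=S[m&(S[:,2]>.1)&(S[:,2]<.111)];print(np.percentile(r,[2,98],axis=0))
np.savez("s4.npz",im=im,P=P);np.savez("t4.npz",im=im2,P=P2)
cv2.imwrite("pics/s4.png",cv2.resize(im[130:370,240:400],(400,600),interpolation=2))
go([.37,.1,.35],np.radians(35.5))
```

```text
-0.5833299273762566
0.11 14 [ 0.4561 -0.2631  0.1179] 0.124
0.125 19 [ 0.4542 -0.2657  0.1334] 0.139
0.14 16 [ 0.4554 -0.2646  0.1483] 0.155
0.155 22 [ 0.4579 -0.2646  0.1646] 0.17
0.17 1 [ 0.452  -0.2698  0.1701] 0.17
[[ 0.41291723 -0.30547932  0.10032388]
 [ 0.49028522 -0.22671223  0.10984105]]
pos [ 0.4518 -0.2683  0.3349] closing yaw 35.7 q6 -1.21
dx,dy,dz [ 0.3468  0.1484 -0.0157] roll 0.2 alt -179.8
```

View pics/s4.png

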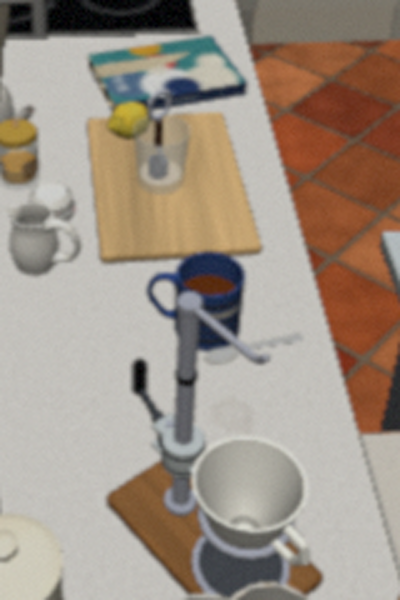

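The scoop stands in the glass and the glass hasn't moved. In this crop the knob is at (139,377) and the band at (185,380).

Run:
```python
from h import *
s=read_state(); r=R.from_rotvec(s["tcp_rot"]).as_matrix()
c=np.linalg.inv(calibration("wrist")["world_to_cam"])[:3,3]; print("cam in tool",r.T@(c-s["tool_pos"]))
go([.506,.2065,.25],np.radians(110))
```

```text
cam in tool [ 0.07358295 -0.00080316 -0.1236527 ]
pos [ 0.4518 -0.2683  0.3349] closing yaw 35.7 q6 -1.21
dx,dy,dz [0.3542 0.3209 0.0844] roll -74.3 alt 105.7
```

>>> {"op": "step_arm", "data": {
  "commands": [
    {"fingers": -0.5, "dx": 0.03, "dy": 0.03, "dz": 0, "roll": -9},
    {"fingers": 0, "dx": 0.07, "dy": 0.065, "dz": 0, "roll": -18},
    {"fingers": 0, "dx": 0.11, "dy": 0.1, "dz": 0, "roll": -27},
    {"fingers": 0, "dx": 0.155, "dy": 0.14, "dz": 0.01, "roll": -36},
    {"fingers": 0, "dx": 0.2, "dy": 0.18, "dz": 0.02, "roll": -46},
    {"fingers": 0, "dx": 0.245, "dy": 0.22, "dz": 0.03, "roll": -56},
    {"fingers": 0, "dx": 0.29, "dy": 0.26, "dz": 0.04, "roll": -66},
    {"fingers": 0, "dx": 0.32, "dy": 0.29, "dz": 0.05, "roll": -74.3}
  ]
}}

```text
time: 12.25
tool_pos: [0.4988, 0.1631, 0.281]
tcp_rot: [0.555, -3.088, 0.0]
wrist_force: [0.5, 0.6, 0.2]
width: 0.5
grip_force: 0.0
```

Run:
```python
from h import *
go([.506,.2065,.25],np.radians(110))
```

```text
pos [0.4988 0.1631 0.281 ] closing yaw 110.4 q6 -1.66
dx,dy,dz [-0.022   0.0382  0.0309] roll 0.4 alt -179.6
```

>>> {"op": "step_arm", "data": {
  "commands": [
    {"fingers": 0, "dx": -0.01, "dy": 0.02, "dz": 0.01, "roll": 0},
    {"fingers": 0, "dx": -0.022, "dy": 0.038, "dz": 0.03, "roll": 0},
    {"fingers": 0, "dx": -0.022, "dy": 0.038, "dz": 0.04, "roll": 0},
    {"fingers": 0, "dx": -0.022, "dy": 0.038, "dz": 0.04, "roll": 0}
  ]
}}

```text
time: 12.75
tool_pos: [0.5069, 0.2031, 0.2415]
tcp_rot: [0.544, -3.09, 0.002]
wrist_force: [0.7, -0.4, 0.3]
width: 0.501
grip_force: 0.0
```

Run:
```python
from h import *
go([.506,.2065,.132],np.radians(110))
post=np.array([.4705,.2891])
for n in("wrist","side","top"):
    im,d,P=cloud(n); cv2.imwrite("pics/k_%s.png"%n,im)
    k=(im.sum(2)<130)&(P[...,2]>.12)&(P[...,2]<.147)&(np.hypot(P[...,0]-.506,P[...,1]-.2065)<.025)
    q=P[k]
    if len(q): print(n,len(q),np.median(q,0),np.round(q.min(0),4),np.round(q.max(0),4))
```

```text
pos [0.5069 0.2031 0.2415] closing yaw 110.0 q6 -1.58
dx,dy,dz [-0.0008  0.0035  0.1095] roll -0.0 alt 180.0
wrist 566 [0.50422373 0.20625706 0.140961  ] [0.4994 0.1996 0.1202] [0.5133 0.2136 0.1434]
side 32 [0.50861426 0.21414605 0.13484892] [0.5036 0.2051 0.1205] [0.5116 0.2166 0.1426]
top 16 [0.50692062 0.20218269 0.14111242] [0.5017 0.1977 0.1294] [0.5117 0.2091 0.1452]
```

View pics/k_wrist.png

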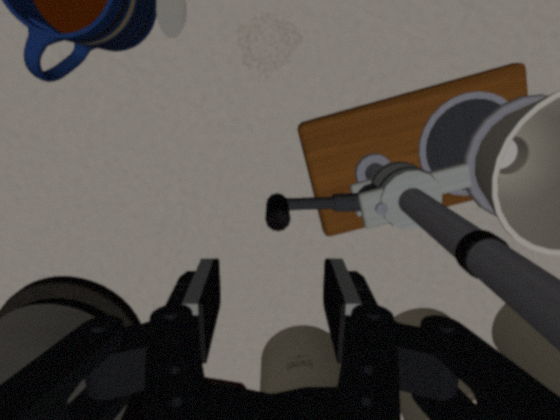

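The wrist view shows the knob at (278,212), centred between the pads, with the lever running to the right toward the collar. Descend and grip.

>>> {"op": "step_arm", "data": {
  "commands": [
    {"fingers": 0, "dx": -0.001, "dy": 0.003, "dz": 0.03, "roll": 0},
    {"fingers": 0, "dx": -0.001, "dy": 0.003, "dz": 0.06, "roll": 0},
    {"fingers": 0, "dx": -0.001, "dy": 0.003, "dz": 0.09, "roll": 0},
    {"fingers": 0, "dx": -0.001, "dy": 0.003, "dz": 0.107, "roll": 0},
    {"fingers": 0, "dx": -0.001, "dy": 0.003, "dz": 0.107, "roll": 0}
  ]
}}

```text
time: 13.52
tool_pos: [0.5075, 0.2067, 0.1362]
tcp_rot: [0.543, -3.092, 0.001]
wrist_force: [-0.8, -0.7, 0.4]
width: 0.499
grip_force: 0.0
```

Run:
```python
from h import *
go([.5063,.2066,.132],np.radians(110))
```

```text
pos [0.5075 0.2067 0.1362] closing yaw 109.9 q6 -1.58
dx,dy,dz [0.0011 0.0003 0.0042] roll -0.1 alt 179.9
```

>>> {"op": "step_arm", "data": {
  "commands": [
    {"fingers": 0.3, "dx": 0.001, "dy": 0, "dz": 0.002, "roll": 0},
    {"fingers": 0.7, "dx": 0.001, "dy": 0, "dz": 0.002, "roll": 0},
    {"fingers": 1, "dx": 0.001, "dy": 0, "dz": 0.002, "roll": 0},
    {"fingers": 1, "dx": 0.001, "dy": 0, "dz": 0.002, "roll": 0},
    {"fingers": 1, "dx": 0.001, "dy": 0, "dz": 0.002, "roll": 0},
    {"fingers": 1, "dx": 0.001, "dy": 0, "dz": 0.002, "roll": 0}
  ],
  "squeeze": 80
}}

```text
time: 14.28
tool_pos: [0.508, 0.2074, 0.1363]
tcp_rot: [-0.545, 3.092, 0.001]
wrist_force: [-1.3, 0.3, 6.1]
width: 0.155
grip_force: 78.5
```

>>> {"op": "step_arm", "data": {
  "commands": [
    {"fingers": 1, "dx": 0, "dy": 0, "dz": -0.01, "roll": 0},
    {"fingers": 1, "dx": 0, "dy": 0, "dz": -0.02, "roll": 0},
    {"fingers": 1, "dx": 0, "dy": 0, "dz": -0.02, "roll": 0}
  ]
}}

```text
time: 14.65
tool_pos: [0.5074, 0.2073, 0.1558]
tcp_rot: [-0.545, 3.093, 0.001]
wrist_force: [1.3, 3.6, -2.3]
width: 0.156
grip_force: 78.4
```

```bash
cat >> h.py <<'E'
def look(tag):
    go([.5063,.2066,.132],np.radians(110))
    s=read_state(); print("F",np.round(s["wrist_force"],1),"grip",s["grip_force"],"w",s["width"])
    im,d,P=cloud("side"); cv2.imwrite("pics/l%s.png"%tag,im)
    print("depth at post cols; z/brightness")
    m=(np.hypot(P[...,0]-.4705,P[...,1]-.2891)<.03)&(P[...,2]>.09)
    for v in range(268,322):
        w=np.where(m[v]&(abs(np.arange(560)-315)<14))[0]
        if len(w): print(v,len(w),im[v,w].astype(int).sum(1).min(),np.round(np.nanmedian(P[v,w,2]),4),end=" | ")
    print()
E
python3 - <<'E'
from h import *
look("1")
E
```

```text
pos [0.5074 0.2073 0.1558] closing yaw 110.0 q6 -1.58
dx,dy,dz [ 0.0013 -0.0003  0.0238] roll -0.0 alt 180.0
F [ 1.3  3.6 -2.3] grip 78.40131998062134 w 0.15614086585577516
depth at post cols; z/brightness
268 13 89 0.253 | 269 8 275 0.2526 | 270 8 297 0.25 | 271 8 300 0.2467 | 272 9 305 0.2434 | 273 8 302 0.2394 | 274 8 297 0.2374 | 275 8 295 0.235 | 276 8 295 0.2302 | 277 8 293 0.2266 | 278 9 291 0.2239 | 279 9 257 0.2204 | 280 8 221 0.2159 | 281 9 182 0.213 | 282 8 94 0.2125 | 283 8 91 0.2086 | 284 8 203 0.2042 | 285 8 288 0.1995 | 286 8 300 0.1968 | 287 8 297 0.1936 | 288 8 291 0.1908 | 289 8 301 0.1867 | 290 8 296 0.1836 | 291 9 299 0.1808 | 292 11 300 0.1739 | 293 12 298 0.1703 | 294 12 296 0.1679 | 295 17 303 0.1429 | 296 18 296 0.1415 | 297 19 293 0.1412 | 298 18 299 0.1418 | 299 19 289 0.1428 | 300 19 297 0.1431 | 301 19 287 0.1419 | 302 18 295 0.1418 | 303 20 323 0.1406 | 304 19 293 0.1408 | 305 18 263 0.1412 | 306 16 251 0.139 | 307 16 253 0.1365 | 308 15 267 0.1324 | 309 14 277 0.1295 | 310 13 304 0.1261 | 311 13 293 0.1226 | 312 12 263 0.1196 | 313 11 244 0.1154 | 314 9 209 0.1143 | 315 8 251 0.109 | 316 1 278 0.0902 | 317 1 206 0.0916 |
```

>>> {"op": "step_arm", "data": {
  "commands": [
    {"fingers": 1, "dx": 0, "dy": 0, "dz": -0.01, "roll": 0},
    {"fingers": 1, "dx": 0, "dy": 0, "dz": -0.02, "roll": 0},
    {"fingers": 1, "dx": 0, "dy": 0, "dz": -0.03, "roll": 0},
    {"fingers": 1, "dx": 0, "dy": 0, "dz": -0.04, "roll": 0},
    {"fingers": 1, "dx": 0, "dy": 0, "dz": -0.05, "roll": 0},
    {"fingers": 1, "dx": 0, "dy": 0, "dz": -0.05, "roll": 0}
  ]
}}

```text
time: 15.45
tool_pos: [0.5075, 0.2073, 0.2063]
tcp_rot: [-0.545, 3.092, 0.001]
wrist_force: [-0.3, 3.9, -2.5]
width: 0.158
grip_force: 78.4
```

```bash
cat >> h.py <<'E'
def band():
    for n in("side","wrist","top"):
        zs=[];zc=[]
        for i in range(3):
            im,d,P=cloud(n); g=im.astype(float).sum(2)
            r=np.hypot(P[...,0]-.4705,P[...,1]-.2891)
            m=(r<.0135)&(P[...,2]>.198)&(P[...,2]<.226)
            if m.sum()>10:
                ref=np.percentile(g[m],70); w=np.clip(.75*ref-g,0,None)*m; zs.append((w*np.nan_to_num(P[...,2])).sum()/w.sum())
            c=(r>.012)&(r<.021)&(P[...,2]>.13)
            c&=(P[...,2]<.25); 
            if c.sum()>5: h,e=np.histogram(P[c][:,2],np.arange(.13,.25,.002)); i=h.argmax(); q=P[c][:,2]; zc.append((len(q),e[i],np.median(q[abs(q-e[i]-.001)<.004])))
        print(n,"band",np.round(zs,4),"collar",np.round(zc,4).tolist())
E
python3 - <<'E'
from h import *
go([.5063,.2066,.132],np.radians(110)); s=read_state(); print(s["wrist_force"],s["grip_force"])
band()
E
```

```text
pos [0.5075 0.2073 0.2063] closing yaw 110.0 q6 -1.58
dx,dy,dz [ 0.0015 -0.0003  0.0743] roll -0.0 alt 180.0
[-0.32701742  3.91471066 -2.5096672 ] 78.40709924697876
side band [0.2114 0.2112 0.2115] collar [[190.0, 0.19, 0.1914], [177.0, 0.19, 0.191], [185.0, 0.19, 0.1907]]
wrist band [0.2117 0.2117 0.2117] collar [[4418.0, 0.19, 0.1912], [4393.0, 0.19, 0.191], [4436.0, 0.19, 0.1909]]
top band [0.2149 0.2151 0.2156] collar [[60.0, 0.19, 0.1904], [63.0, 0.188, 0.1892], [60.0, 0.188, 0.1897]]
```

>>> {"op": "step_arm", "data": {
  "commands": [
    {"fingers": 1, "dx": 0, "dy": 0, "dz": -0.01, "roll": 0},
    {"fingers": 1, "dx": 0, "dy": 0, "dz": -0.02, "roll": 0},
    {"fingers": 1, "dx": 0, "dy": 0, "dz": -0.0205, "roll": 0},
    {"fingers": 1, "dx": 0, "dy": 0, "dz": -0.0205, "roll": 0},
    {"fingers": 1, "dx": 0, "dy": 0, "dz": -0.0205, "roll": 0},
    {"fingers": 1, "dx": 0, "dy": 0, "dz": -0.0205, "roll": 0}
  ]
}}

```text
time: 16.65
tool_pos: [0.5073, 0.2072, 0.225]
tcp_rot: [-0.545, 3.094, 0.001]
wrist_force: [0.5, 5.2, -2.9]
width: 0.154
grip_force: 78.4
```

Run:
```python
from h import *
go([.5063,.2066,.132],np.radians(110)); s=read_state(); print(s["wrist_force"],s["grip_force"])
band()
im,_,_=cloud("side");iw,_,_=cloud("wrist")
cv2.imwrite("pics/c5.png",np.hstack([cv2.resize(im[240:330,270:370],(400,360),interpolation=2),cv2.resize(iw,(400,360))]))
```

```text
pos [0.5073 0.2072 0.225 ] closing yaw 110.0 q6 -1.58
dx,dy,dz [ 0.0011 -0.0003  0.093 ] roll -0.0 alt 180.0
[ 0.54506674  5.15490698 -2.85366015] 78.38740468025208
side band [0.2172 0.217  0.2173] collar [[199.0, 0.21, 0.2102], [199.0, 0.21, 0.2104], [194.0, 0.21, 0.2104]]
wrist band [0.2173 0.2173 0.2173] collar [[4503.0, 0.21, 0.211], [4467.0, 0.21, 0.2111], [4467.0, 0.21, 0.211]]
top band [0.2158 0.2168 0.2178] collar [[63.0, 0.21, 0.2105], [71.0, 0.21, 0.2101], [70.0, 0.21, 0.2105]]
```

View pics/c5.png

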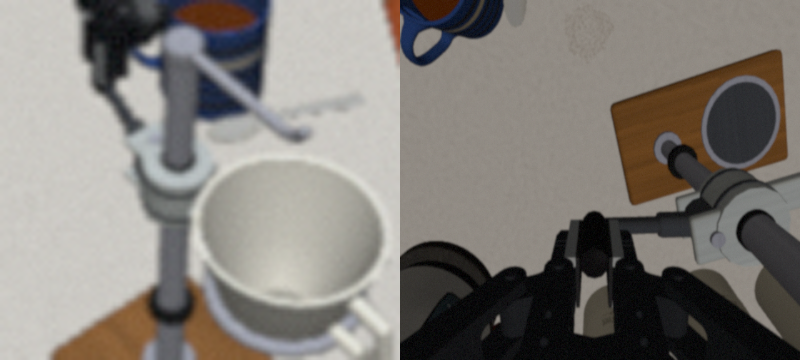

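The carriage is up, with the collar near z 0.21. A dark ring now shows low on the post, at left-crop (170,305), where the collar used to be. I'll check both rings close up before clamping.

Run:
```python
from h import *
im,_,P=cloud("side");iw,_,W=cloud("wrist")
cv2.imwrite("pics/c6.png",np.hstack([cv2.resize(im[265:325,295:335],(400,600),interpolation=2),cv2.copyMakeBorder(cv2.resize(iw[190:330,440:540],(400,560),interpolation=2),0,40,0,0,0)]))
for v in range(274,326,1):
    w=[u for u in range(306,322) if np.hypot(P[v,u,0]-.4705,P[v,u,1]-.2891)<.016]
    if w: print(v,np.round(np.nanmedian(P[v,w,2]),4),int(im[v,w].astype(int).sum(1).min()),end=" | ")
r=np.hypot(W[...,0]-.4705,W[...,1]-.2891)
print()
for z in np.arange(.03,.3,.004):
    m=(r<.0145)&(abs(W[...,2]-z)<.002)
    if m.sum()>5: print(round(z,3),m.sum(),int(np.median(iw[m].astype(int).sum(1))),end=" | ")
```

```text
274 0.2364 295 | 275 0.2332 289 | 276 0.2297 291 | 277 0.2243 289 | 278 0.2199 275 | 279 0.2169 252 | 280 0.2143 234 | 281 0.2126 217 | 282 0.211 241 | 283 0.2106 411 | 284 0.2104 543 | 285 0.2098 565 | 297 0.1588 289 | 298 0.1559 291 | 299 0.1519 288 | 300 0.1487 286 | 301 0.1441 284 | 302 0.1404 293 | 303 0.136 292 | 304 0.1336 296 | 305 0.1298 294 | 306 0.1267 286 | 307 0.1225 289 | 308 0.1186 294 | 309 0.1153 287 | 310 0.1123 276 | 311 0.1066 278 | 312 0.1043 201 | 313 0.0985 138 | 314 0.0953 118 | 315 0.0894 116 | 316 0.0862 98 | 317 0.0857 91 | 318 0.0871 65 | 319 0.0845 57 | 320 0.0822 97 | 321 0.0702 211 | 322 0.0652 267 | 323 0.0613 271 | 324 0.0577 273 | 325 0.0522 286 | 
0.03 171 332 | 0.034 34 171 | 0.038 32 165 | 0.042 31 162 | 0.046 33 168 | 0.05 37 162 | 0.054 38 161 | 0.058 35 154 | 0.062 16 127 | 0.082 18 85 | 0.086 512 51 | 0.09 65 141 | 0.094 63 156 | 0.098 63 161 | 0.102 51 156 | 0.106 69 158 | 0.11 62 159 | 0.114 72 156 | 0.118 71 158 | 0.122 78 159 | 0.126 86 159 | 0.13 77 160 | 0.134 88 158 | 0.138 99 160 | 0.142 101 161 | 0.146 103 159 | 0.15 73 164 | 0.154 41 167 | 0.21 1293 388 | 0.214 655 81 | 0.218 353 157 | 0.222 368 159 | 0.226 409 161 | 0.23 420 160 | 0.234 490 159 | 0.238 525 161 | 0.242 541 158 | 0.246 524 157 | 0.25 500 156 | 0.254 368 151 | 0.258 154 143 |
```

View pics/c6.png

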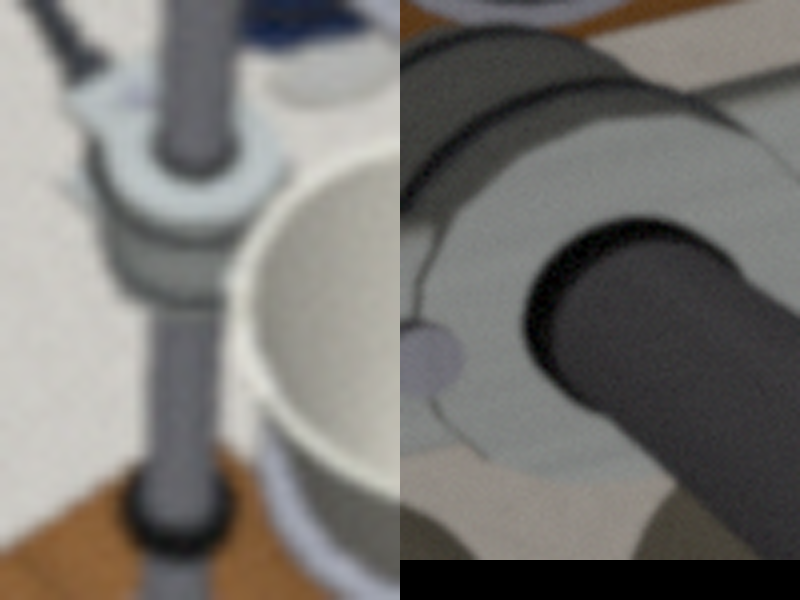

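The lower ring at z 0.087 is the lower stop. The real band's upper half shows as a thin dark edge above the collar, so the collar top is level with it. Next I'll work out the closing arc.

```bash
cat >> h.py <<'E'
def arc(angs,lead=0):
    s=read_state(); r=R.from_rotvec(s["tcp_rot"]).as_matrix(); y=np.radians(35.4)
    piv=np.array([.4705,.2891])-.0204*np.array([-np.sin(y),np.cos(y)]); v=s["tool_pos"][:2]-piv; rad=np.hypot(*v)
    a0=(np.degrees(np.arctan2(v[1],v[0]))+180-35.4+180)%360-180
    print("lever deg",a0,"rad",np.radians(a0),"radius",rad,"z",s["tool_pos"][2],"F",np.round(s["wrist_force"],1),"q6",s["q"][5])
    for a in angs:
        th=np.radians(a+35.4-180); p=np.r_[piv+rad*np.array([np.cos(th),np.sin(th)]),s["tool_pos"][2]]
        print(a,np.round(r.T@(p-s["tool_pos"]),4),"roll",round(a0-a,1))
E
python3 - <<'E'
from h import *
arc([70,65,60,55,50,45,40,35])
E
```

```text
lever deg 75.50243199848327 rad 1.3177660316366555 radius 0.06987589414681487 z 0.22498858644433747 F [ 1.3  4.8 -2.5] q6 -1.5773174454456935
70 [ 0.0067  0.0002 -0.    ] roll 5.5
65 [ 0.0128  0.001  -0.    ] roll 10.5
60 [ 0.0187  0.0022 -0.    ] roll 15.5
55 [ 0.0245  0.004  -0.    ] roll 20.5
50 [ 0.0302  0.0063 -0.    ] roll 25.5
45 [ 0.0356  0.0091 -0.    ] roll 30.5
40 [ 0.0408  0.0123 -0.    ] roll 35.5
35 [ 0.0456  0.016  -0.    ] roll 40.5
```

>>> {"op": "step_arm", "data": {
  "commands": [
    {"fingers": 1, "dx": 0.0067, "dy": 0.0002, "dz": 0, "roll": 5.5},
    {"fingers": 1, "dx": 0.0128, "dy": 0.001, "dz": 0, "roll": 10.5},
    {"fingers": 1, "dx": 0.0187, "dy": 0.0022, "dz": 0, "roll": 15.5},
    {"fingers": 1, "dx": 0.0245, "dy": 0.004, "dz": 0, "roll": 20.5},
    {"fingers": 1, "dx": 0.0302, "dy": 0.0063, "dz": 0, "roll": 25.5},
    {"fingers": 1, "dx": 0.0356, "dy": 0.0091, "dz": 0, "roll": 30.5},
    {"fingers": 1, "dx": 0.0408, "dy": 0.0123, "dz": 0, "roll": 35.5},
    {"fingers": 1, "dx": 0.0408, "dy": 0.0123, "dz": 0, "roll": 35.5}
  ],
  "squeeze": 100
}}

```text
time: 18.3
tool_pos: [0.4648, 0.2047, 0.2251]
tcp_rot: [0.425, 3.112, 0.001]
wrist_force: [2.0, 5.8, -4.1]
width: 0.149
grip_force: 97.8
```

Run:
```python
from h import *
arc([35,30,25,20,15,10,5,0,-4])
band()
```

```text
lever deg 40.08478899993625 rad 0.6996115480160927 radius 0.0699949148262437 z 0.2251195475979145 F [ 2.   5.8 -4.1] q6 -0.9333528454433879
35 [ 0.0062  0.0002 -0.    ] roll 5.1
30 [ 0.0123  0.0009 -0.    ] roll 10.1
25 [ 0.0183  0.0021 -0.    ] roll 15.1
20 [ 0.0241  0.0038 -0.    ] roll 20.1
15 [ 0.0298  0.0061 -0.    ] roll 25.1
10 [ 0.0353  0.0088 -0.    ] roll 30.1
5 [ 0.0405  0.012  -0.    ] roll 35.1
0 [ 0.0454  0.0156 -0.    ] roll 40.1
-4 [ 0.049   0.0188 -0.    ] roll 44.1
side band [0.2175 0.2173 0.2173] collar [[199.0, 0.21, 0.2102], [201.0, 0.21, 0.2104], [197.0, 0.21, 0.2107]]
wrist band [0.2173 0.2173 0.2173] collar [[4673.0, 0.21, 0.2111], [4697.0, 0.21, 0.2111], [4677.0, 0.21, 0.2111]]
top band [] collar []
```

>>> {"op": "step_arm", "data": {
  "commands": [
    {"fingers": 1, "dx": 0.0062, "dy": 0.0002, "dz": 0, "roll": 5.1},
    {"fingers": 1, "dx": 0.0123, "dy": 0.0009, "dz": 0, "roll": 10.1},
    {"fingers": 1, "dx": 0.0183, "dy": 0.0021, "dz": 0, "roll": 15.1},
    {"fingers": 1, "dx": 0.0241, "dy": 0.0038, "dz": 0, "roll": 20.1},
    {"fingers": 1, "dx": 0.0298, "dy": 0.0061, "dz": 0, "roll": 25.1},
    {"fingers": 1, "dx": 0.0353, "dy": 0.0088, "dz": 0, "roll": 30.1},
    {"fingers": 1, "dx": 0.0405, "dy": 0.012, "dz": 0, "roll": 35.1},
    {"fingers": 1, "dx": 0.0454, "dy": 0.0156, "dz": 0, "roll": 40.1}
  ]
}}

```text
time: 19.75
tool_pos: [0.4257, 0.2309, 0.2254]
tcp_rot: [1.467, 2.775, -0.001]
wrist_force: [2.5, 1.1, -1.8]
width: 0.15
grip_force: 97.9
```

Run:
```python
from h import *
arc([0,-3,-5])
band()
```

```text
lever deg 0.90085251992096 rad 0.01572284254750856 radius 0.07023711164346408 z 0.22541105159088728 F [ 2.5  1.1 -1.8] q6 -0.14944824726888067
0 [ 0.0011 -0.     -0.    ] roll 0.9
-3 [ 0.0048 -0.     -0.    ] roll 3.9
-5 [ 0.0072  0.0001 -0.    ] roll 5.9
side band [0.2181 0.2177 0.2172] collar [[188.0, 0.21, 0.2108], [202.0, 0.21, 0.2106], [182.0, 0.21, 0.2106]]
wrist band [0.2175 0.2174 0.2175] collar [[4695.0, 0.21, 0.2114], [4678.0, 0.21, 0.2113], [4685.0, 0.21, 0.2113]]
top band [] collar []
```

>>> {"op": "step_arm", "data": {
  "commands": [
    {"fingers": 1, "dx": 0.0025, "dy": 0, "dz": 0, "roll": 1},
    {"fingers": 1, "dx": 0.005, "dy": 0, "dz": 0, "roll": 2},
    {"fingers": 1, "dx": 0.005, "dy": 0, "dz": 0, "roll": 2},
    {"fingers": 1, "dx": 0.005, "dy": 0, "dz": 0, "roll": 2}
  ]
}}

```text
time: 20.7
tool_pos: [0.4242, 0.2331, 0.2256]
tcp_rot: [1.51, 2.747, -0.005]
wrist_force: [10.2, -9.0, -3.2]
width: 0.147
grip_force: 97.7
```

Run:
```python
from h import *
arc([0])
band()
im,_,P=cloud("side"); S=P.reshape(-1,3); m=(abs(S[:,0]-.451)<.045)&(abs(S[:,1]+.27)<.045)
r=S[m&(S[:,2]>.1)&(S[:,2]<.111)];print(np.percentile(r,[2,98],axis=0)); h=S[m&(S[:,2]>.125)]; print(h.mean(0),h[:,2].max())
```

```text
lever deg -1.2627270430018598 rad -0.022038744454354477 radius 0.07019356321059832 z 0.22555181631134785 F [10.2 -9.  -3.2] q6 -0.10693707240730764
0 [-0.0015  0.0001  0.    ] roll -1.3
side band [0.2177 0.2178 0.2177] collar [[189.0, 0.21, 0.2106], [179.0, 0.21, 0.2104], [184.0, 0.21, 0.2107]]
wrist band [0.2175 0.2175 0.2175] collar [[4715.0, 0.21, 0.2114], [4715.0, 0.21, 0.2114], [4712.0, 0.21, 0.2114]]
top band [] collar []
[[ 0.41306363 -0.30557013  0.10022646]
 [ 0.48981154 -0.22638298  0.10947862]]
[ 0.45565049 -0.26572209  0.15038217] 0.1727758811386343
```

The lever is against its stop (13 N reaction), the collar is level, the grip is holding and the scoop is in the glass.

```bash
python3 -c "
from workcell import *
print(finish_job())"
```

```text
the job is handed in; nothing more can be done
None
```

I handed the job in with the scoop standing in the upright tumbler, the collar top within about 1 mm of the band, the lever closed against its stop, and the gripper still holding the knob; the hand-in returned no verdict.

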